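Take the parts basket out of the soak keg and screw the keg shut

TASK

Lift the wire basket of valve parts out of the open soak keg by its yellow grip, keep it upright, and set it down gently on the sloped drip rack so that it sits flat and centred on the slats, and let go. Then swing the keg's red hinged lid over until it lies fully down on the neck, and only then screw it clockwise until it is fully home against its stop. Do not drop the basket, and leave the tools and other things on the bench where they are.

Things in the scene. Friction and masses are not known exactly. Their poses are not given: they have to be found in the camera images.
- keg: White wide-neck plastic keg, fixed to the bench by a dark steel flange 200 mm across. Origin: centre of the flange's underside, on the bench; z up. Keg body 156 mm across, neck 124 mm across outside, open mouth 116 mm across inside (its rim is 134 mm above the bench), inner floor 12 mm above the bench. Its own +x points from the keg's axis to the lid's hinge.
- keg_hinge (a point): Middle of the lid's hinge pin, 84 mm from the keg's axis along the keg's +x, 118 mm above the bench. The pin lies along the keg's y.
- lid (a joint): Hinge angle of the lid, rad: 0 = lying down on the neck (hard stop), growing as it swings up and back towards the keg's +x; 1.57 = standing upright on the hinge side, 2.0 = end stop. Starts open, at 1.55 to 1.85. The hinge is stiff: the lid stays at any angle; a push of 2 to 7 N at its middle moves it. There is no latch and the thread does not lock the hinge.
- cap (a joint): Angle of the red screw lid about its axis, rad: 0 = screwed fully home (hard stop), growing anticlockwise (seen from above the shut lid) as it unscrews; 2.8 = end stop. Starts loose, at 1.6 to 2.4. It turns stiffly (0.22 N m, about 5 N at a lug), stays where left, and turns with the lid up too, so then push only on its middle. The thread lowers it 1.9 mm per rad.
- cap_top (a point): Centre of the flat top face of the red screw lid (134 mm across, 28 mm high, in a black hinged ring 146 mm across), on the lid's axis, 84 mm from the hinge pin's line. z points out of the face (up when shut), x to lug_a. Shut and home it lies on the keg's axis, 146 mm above the bench (28 mm above the pin), and up to 5 mm higher when unscrewed. The face is bare within 33 mm of the axis.
- lug_a (a point): Centre of one of the two red lugs with white top marks that stand on the lid's top face: a block 28 mm long (radially, from 36 to 64 mm off the lid's axis), 16 mm wide and 18 mm tall. This point is 50 mm off the axis and 9 mm above the top face. At joint cap = 0 it lies on the keg's +x side of the lid.
- lug_b (a point): Centre of the other, equal lug, opposite lug_a.
- basket: Wire basket of valve parts, 88 mm across and 60 mm high, 0.32 kg (0.22 to 0.42), with a 10 mm stem in the middle that carries a yellow T-grip. Origin: centre of its underside; z up the stem; x along the grip. It stands on the keg's inner floor at the start.
- basket_grip (a point): Centre of the basket's yellow grip, a bar 64 mm long (basket x), 12 mm wide (basket y) and 14 mm tall, 97 mm above the basket's underside. At the start its top is 18 mm below the top of the rim of the keg, with free space of 35 mm or more on both sides of the bar inside the mouth.
- deck: Slatted deck of the drip rack, fixed, on blue legs over an aluminium drip tray (172 x 116 mm). Four slats 130 mm long (deck x), 80 mm wide over all (deck y, narrower than the basket). Origin: centre of the slats' upper face, 70 mm above the bench. z is normal to the slats; the deck slopes 10 degrees, falling towards its -x, where a lip stands 13 mm above the slats, 65 mm from the centre.
- tub: White plastic tub of bolts, 86 mm across, 72 mm high. Origin at the centre of its underside. Leave alone.
- filter: White and blue spin-on oil filter, standing, 76 mm across, 92 mm high. Origin at the centre of its underside. Leave alone.
- wrench: Steel wrench, 200 mm long, lying flat along its x. Leave alone.
- driver: Screwdriver with a red handle, 210 mm long, lying along its x. Leave alone.
- pliers: Pliers with blue handles, 190 mm long, lying flat along their x. Leave alone.
- spray: Green can, 60 mm across, 165 mm high. Origin at the centre of its underside. Leave alone.

How it is judged:
By the outcome, as a careful person would: the job done as asked, in the order asked, and still so for the second after the job is handed in, with the robot touching nothing.
It also fails if it takes over 64 s, if anything falls off the work surface, if the arm or the gripper's body presses on something with over 40 N, if the wrist force passes 120 N, or if a joint passes its speed limit or range.

ROBOT

A 6-joint arm with a two-finger parallel gripper is mounted at the origin on the work surface. World frame = base frame: x ahead of the robot, y to its left, z up, the work surface at z = 0. Lengths are in m, angles in rad, forces in N, time in s.
With the tool pointing down it reaches from about 0.25 to 0.775 m from the base axis. Payload 4 kg.
Tool frame: the origin (TCP) lies between the finger pads; the fingertips stand 14 mm ahead of it and the grasp point (between the pads) lies 5 mm behind it (tip_reach is the distance from the TCP to the fingertips, in m); z points along the fingers, y is the line along which they close (so a half turn about z gives the same grasp; the last joint's range is limited). The gripper opens to 94 mm and grips with 3 to 60 N. Pads are 16 mm wide; open, the fingers measure 119 mm over their backs; the gripper's body (75 mm by 177 mm) begins 78 mm behind the grasp point.
Start: joints at [1.223, 0.087, 1.371, -0, 1.684, -0.103], TCP at [0.133, 0.534, 0.22] pointing down, gripper open.
Joint ranges: [-3.1, 3.1], [-0.76, 2.03], [0.27, 2.55], [-1.08, 4.22], [0.17, 2.65], [-2.57, 2.57]. Speed limits (rad/s): [2.79, 2.79, 3.14, 3.14, 3.14, 3.14].

INTERFACE

Orientations are given as [roll, pitch, yaw] about the fixed x, y, z axes, in that order (R = Rz(yaw) Ry(pitch) Rx(roll)).
In Python, from bench import * gives the robot as it stands. The module is installed in compiled form; this text tells all that it offers.
- The arm moves only by the tool servo_tool, never from a script. Its argument "targets" is a list of rows, each a list of 4 numbers: the shift along the tool's x, y, z in cm, then the turn about the tool's z in degrees. A call has 1 to 8 rows; each row is the pose to reach, as a shift and turn from the pose commanded when the call began, along the tool's axes at that moment; what a row does not reach only later rows make up. A row lasts 1/8 s, in which the tool goes at most 62.5 mm and 10.7 degrees, less where a joint would pass 70% of its speed; a pose out of reach is approached as far as the arm can. A call with a gripper value outside its range is refused whole. "claw" is the closure in counts, from 0 (fully open) to 255 (shut), set as the call begins (left out, the last holds). The fingers move at their own pace and stop on an object; the grip force is fixed at half the most. Time passes only in rows, so rows that repeat a pose let the fingers close. It gives the time, the measured TCP pose, the force, the opening and the grip force at its end, in the units of the state.
- get_obs(): the state, without advancing time (a new reading comes with each control period).
- snapshot(name): name is "side" or "top"; returns the picture (384x512x3 uint8, blue, green, red); there is no depth.
- camera_model(name): a dict with "camera_matrix" (3x3 intrinsics, pixels), "k1" (the pictures are not rectified: a ray, as slopes to the right and down, at radius r is drawn at 1 + k1 r^2 times it, then the intrinsics apply), "camera_from_world" (4x4, takes a point from world to camera coordinates). Camera axes: x right, y up, looking along -z (the intrinsics and any distortion apply to the point x, -y, -z); pixel columns grow to the right and rows downward; lengths in m; the calibration is good to about 2 mm. A picture is of the moment at which its call begins. camera_model takes no time and is no camera call.
- close_job(): hands the job in; it is judged then, once.
The state is a dict: "time": time; "joint_positions": joint angles; "qvel": joint speeds; "joint_torque": joint torques, N m; "tool_pos": TCP position; "ee_rot": TCP orientation; "wrist_force": force on the tool from outside, world axes, zero at the start; "wrist_torque": the same for the moment, N m; "width": finger opening in m; "finger_force": force on a finger pad.
Only numpy, scipy, OpenCV 4.12 (cv2) and the standard library are available. Lean on these libraries where they do the work, as an engineer would, in place of code of your own. Each camera call takes 0.05 s, during which the arm holds its last target. There are 200 camera calls.

## Working session

There is one attempt and no reset: what is moved stays moved. The work goes in short steps, Python scripts to look and compute and a tool call to move; the robot and the scene stay as the last step left them, time stands still between calls to the robot, and variables do not carry over. Pictures are saved under pics/ and viewed, at most 13 in all, crops included, and the job is handed in when it is done.

Besides the shell and the picture viewer there is one more tool, called after "Call:" as name([rows], argument=value, ...), one row to a line, values as JSON. servo_tool: Moves the arm, as the interface text tells. Its arguments: {"type":"object","properties":{"targets":{"type":"array"},"claw":{"type":"number"}},"required":["targets"]}

```bash
mkdir -p pics; cat > h.py <<'E'
from bench import *
import numpy as np, cv2
from scipy.spatial.transform import Rotation as Ro
def snap(name,fn,crop=None,s=1):
    im=snapshot(name)
    if crop: x0,y0,x1,y1=crop; im=im[y0:y1,x0:x1]
    if s!=1: im=cv2.resize(im,None,fx=s,fy=s,interpolation=cv2.INTER_CUBIC)
    cv2.imwrite('pics/'+fn,im)
def proj(name,P):
    m=camera_model(name);T=np.array(m['camera_from_world']);K=np.array(m['camera_matrix'])
    P=np.atleast_2d(P);c=P@T[:3,:3].T+T[:3,3]
    a=np.c_[c[:,0]/-c[:,2],-c[:,1]/-c[:,2]];r2=(a**2).sum(1,keepdims=True)
    a=a*(1+m['k1']*r2)
    return np.c_[a,np.ones(len(a))]@K[:2].T
def ray(name,uv):
    m=camera_model(name);T=np.array(m['camera_from_world']);K=np.array(m['camera_matrix'])
    d=np.linalg.solve(K,[uv[0],uv[1],1])[:2];a=d.copy()
    for _ in range(30): a=d/(1+m['k1']*(a@a))
    R=T[:3,:3]; return -R.T@T[:3,3], R.T@np.array([a[0],-a[1],-1])
def atz(name,uv,z):
    o,d=ray(name,uv); return o+d*(z-o[2])/d[2]
def tri(uvs,uvt):
    o1,d1=ray('side',uvs);o2,d2=ray('top',uvt)
    s=np.linalg.lstsq(np.c_[d1,-d2],o2-o1,rcond=None)[0]
    a,b=o1+s[0]*d1,o2+s[1]*d2; return (a+b)/2,np.linalg.norm(a-b)
def tool(dw):  # world shift -> tool cm
    return np.round(Ro.from_euler('xyz',get_obs()['ee_rot']).inv().apply(dw)*100,2)
E
python3 - <<'E'
from h import *
np.set_printoptions(precision=3,suppress=True)
snap('top','t0.png',s=1.5);snap('side','s0.png',s=1.5)
for n in('top','side'):
    m=camera_model(n);print(m['camera_matrix'],m['k1'],ray(n,(256,192)))
o=get_obs();print(o['tool_pos'],o['ee_rot'],o['width'],o['time'])
E
```

```text
[[500.108   0.    247.132]
 [  0.    500.108 198.025]
 [  0.      0.      1.   ]] -0.11899823188641018 (array([ 0.158, -0.016,  1.766]), array([ 0.226, -0.017, -0.974]))
[[446.513   0.    260.217]
 [  0.    446.513 187.826]
 [  0.      0.      1.   ]] 0.008303699909064486 (array([ 0.191, -1.319,  0.948]), array([ 0.195,  0.821, -0.536]))
[0.133 0.533 0.218] [-3.14  -0.     2.897] 0.09404824904220564 0.1
```

View pics/t0.png

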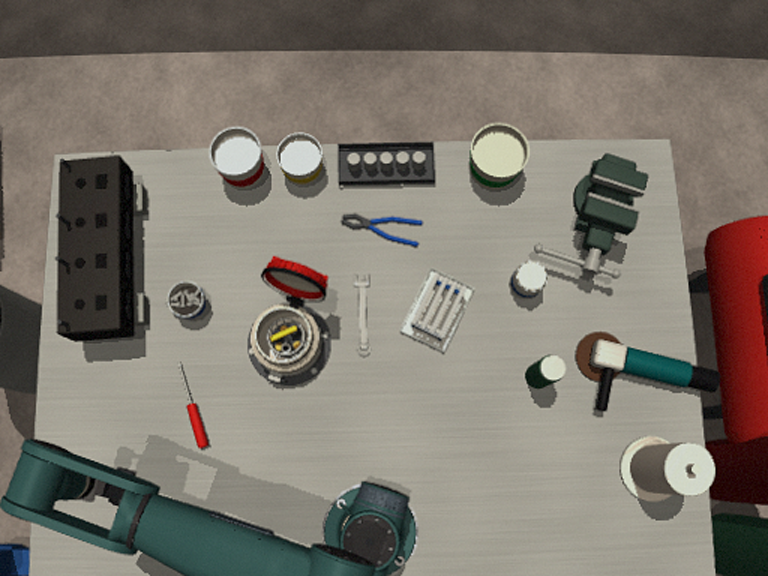

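View pics/s0.png

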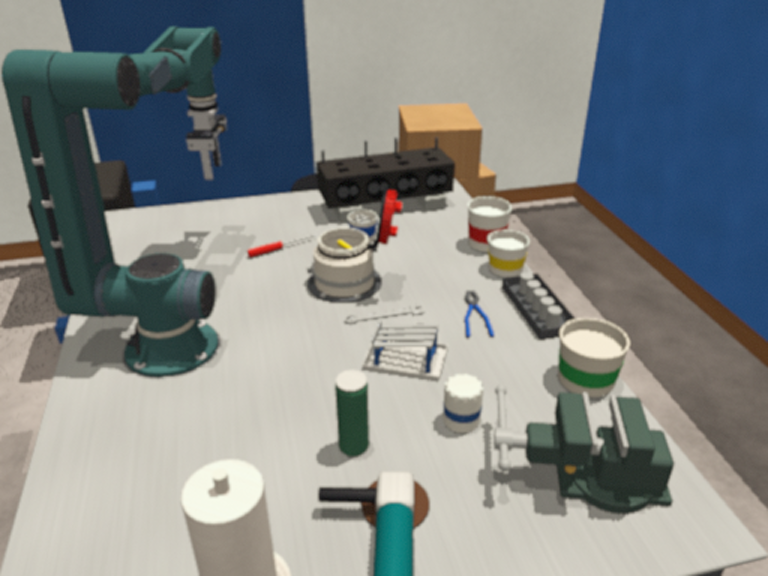

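The top picture shows the keg at about (288,343) at 1.5x scale, with the lid open behind it at (297,278) and the rack at (438,310). The side picture shows the keg at (344,262) and the rack at (405,350). I'll take enlarged crops next.

```bash
python3 - <<'E'
from h import *
snap('top','t1.png',(160,165,320,265),5);snap('side','s1.png',(200,115,300,255),4)
E
```

```text
(no output)
```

View pics/t1.png

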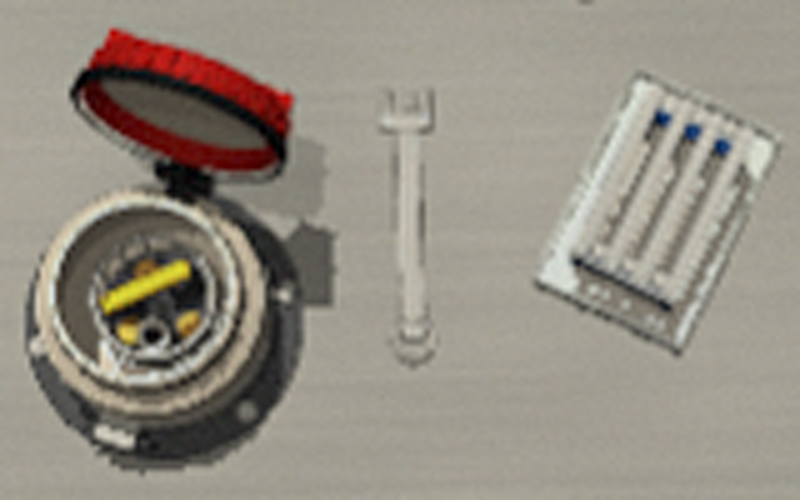

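View pics/s1.png

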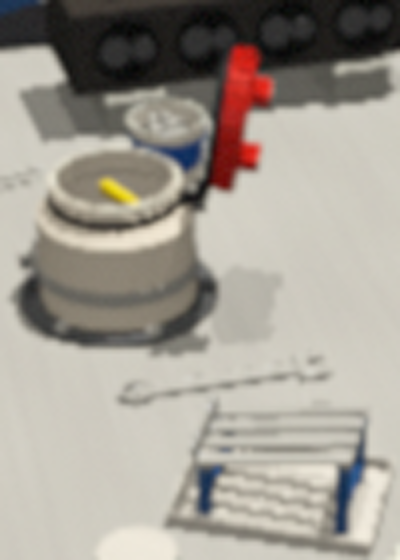

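The top crop shows:
- The mouth centre is at about (146,290), the flange centre at about (164,331), and the hinge bracket at about (185,178).
- The yellow bar runs from (103,302) to (190,268).
- The tray corners are (642,70), (783,140), (680,353) and (535,283), with the lip at the lower left of the rack.

The side crop shows the lid nearly upright, with both lugs on its far face. The bar there runs from about (100,182) to (137,200).

```bash
cat >> h.py <<'E'
T=lambda u,v:((u+.5)/5-.5+160,(v+.5)/5-.5+165)
S=lambda u,v:((u+.5)/4-.5+200,(v+.5)/4-.5+115)
E
python3 - <<'E'
from h import *
from scipy.optimize import least_squares
np.set_printoptions(precision=4,suppress=True)
print('mouth',atz('top',T(146,290),.134),'flange',atz('top',T(164,331),.005),'hinge',atz('top',T(185,178),.125))
a,b=atz('top',T(103,302),.116),atz('top',T(190,268),.116)
print('bar',a,b,(a+b)/2,np.linalg.norm(a-b),np.degrees(np.arctan2(*(b-a)[1::-1])))
print('bar tri',tri(S(119,191),T(147,285)))
print('mouth side',atz('side',S(118,182),.134))
c=[atz('top',T(*p),.008) for p in((642,70),(783,140),(680,353),(535,283))]
print('tray',np.mean(c,0),[np.linalg.norm(c[i]-c[i-1]) for i in range(4)],np.degrees(np.arctan2(*(c[0]-c[3])[1::-1])),np.degrees(np.arctan2(*(c[1]-c[2])[1::-1])))
# slat top corners: model check
D=np.mean(c,0)
f=lambda yaw,D:Ro.from_euler('ZY',[yaw,-10],degrees=True)
yaw=np.degrees(np.arctan2(*(c[0]-c[3]+c[1]-c[2])[1::-1]))
R=f(yaw,0)
P=R.apply([[x,y,0] for x,y in((.065,.04),(.065,-.04),(-.065,-.04),(-.065,.04))])+[D[0],D[1],.07]
print('slat pred T',(proj('top',P)+.5-[160,165])*5-.5,'S',(proj('side',P)+.5-[200,115])*4-.5)
# lid angle / keg yaw predictions
k=atz('top',T(146,290),.134)[:2]
for yw in(-15,-20,-25):
  for an in(1.55,1.7,1.85):
    u=np.array([np.cos(np.radians(yw)),np.sin(np.radians(yw)),0]);z=np.array([0,0,1.])
    h=np.r_[k,.118]+.084*u
    ct=h+.084*(-np.cos(an)*u+np.sin(an)*z)+.028*(np.sin(an)*u+np.cos(an)*z)
    top=ct+.067*(-np.cos(an)*u+np.sin(an)*z)
    print(yw,an,[((proj('top',q)+.5-[160,165])*5-.5)[0] for q in(h,ct,top)],[((proj('side',q)+.5-[200,115])*4-.5)[0] for q in(h,ct,top)])
E
```

```text
mouth [0.4388 0.1809 0.134 ] flange [0.431  0.1835 0.005 ] hinge [0.5161 0.1558 0.125 ]
bar [0.4343 0.212  0.116 ] [0.4562 0.1534 0.116 ] [0.4452 0.1827 0.116 ] 0.06245670888509644 -69.5194029190493
bar tri (array([0.4433, 0.1819, 0.1201]), np.float64(0.002334625203515728))
mouth side [0.4403 0.1745 0.134 ]
tray [ 0.5099 -0.1732  0.008 ] [np.float64(0.17554527491406566), np.float64(0.113863475904402), np.float64(0.17335664243746723), np.float64(0.11426573795225069)] -28.0342808948131 -27.901031981506375
slat pred T [[656.874   83.6061]
 [760.8377 133.848 ]
 [678.4253 302.4138]
 [574.5763 251.4526]] S [[367.8237 407.0577]
 [349.4536 463.9261]
 [194.6211 463.1889]
 [219.2266 407.7751]]
-15 1.55 [array([181.1793, 174.7875]), array([177.8417, 108.3485]), array([165.692 ,  84.7291])] [array([202.7281, 194.3198]), array([229.4455, 115.4868]), array([227.5422,  49.8273])]
-15 1.7 [array([181.1793, 174.7875]), array([183.5803,  92.1488]), array([176.0128,  53.0348])] [array([202.7281, 194.3198]), array([242.5818, 120.2332]), array([251.8435,  55.3751])]
-15 1.85 [array([181.1793, 174.7875]),
[... 554 characters left out ...]
 array([206.2986,  82.8642]), array([206.4851,  30.4075])] [array([202.1255, 197.9812]), array([254.0786, 132.26  ]), array([274.2413,  70.2335])]
-25 1.55 [array([201.5034, 181.5729]), array([205.7911, 117.6054]), array([194.4378,  94.2264])] [array([200.8564, 201.6364]), array([227.1773, 124.6041]), array([225.2354,  58.3792])]
-25 1.7 [array([201.5034, 181.5729]), array([214.5304, 102.376 ]), array([210.4681,  64.3669])] [array([200.8564, 201.6364]), array([240.2029, 130.4191]), array([249.3497,  65.7549])]
-25 1.85 [array([201.5034, 181.5729]), array([222.8829,  89.1411]), array([226.062 ,  37.7694])] [array([200.8564, 201.6364]), array([252.3026, 137.8704]), array([272.3128,  76.3371])]
```

The tray fits its known size, and the predicted slat corners match the picture. The deck is at (0.510,-0.173) with yaw -28°. The bar is at (0.445,0.183) with yaw 110.5°. The keg is at about (0.438,0.181) with yaw about -20° and the lid at about 1.7 rad. I'll move above the bar with the gripper part closed.

Call:
servo_tool([
  [-4.8,-3.3,0,7],
  [-9.7,-6.6,0,14],
  [-14.5,-9.9,0,21],
  [-19.4,-13.2,0,28],
  [-24.2,-16.5,0,35],
  [-29,-19.8,0,42],
  [-33.9,-23.1,0,49],
  [-38.7,-26.4,0,55.5],
], claw=135)

```text
time: 1.2
tool_pos: [0.4458, 0.1821, 0.2195]
ee_rot: [3.141, -0.0, 1.924]
wrist_force: [-0.2, 1.4, -0.1]
width: 0.044
finger_force: 0.0
```

Call:
servo_tool([
  [0,0,0,0],
  [0,0,0,0],
])

```text
time: 1.45
tool_pos: [0.4444, 0.1839, 0.2192]
ee_rot: [-3.141, -0.001, 1.928]
wrist_force: [0.2, 0.6, 0.8]
width: 0.0444
finger_force: 0.0
```

```bash
python3 - <<'E'
from h import *
np.set_printoptions(precision=4,suppress=True)
o=get_obs();print(o['time'],o['tool_pos'],np.degrees(o['ee_rot']),o['width'],o['joint_positions'],o['wrist_force'])
print(tool(np.array([.445,.183,.18])-o['tool_pos']))
snap('side','s2.png',(200,70,300,210),4)
E
```

```text
1.45 [0.4444 0.1839 0.2192] [-179.9532   -0.0517  110.4885] 0.04436475147040017 [ 0.2739 -0.0669  1.5268  0.0008  1.6826 -0.0836] [0.19   0.6318 0.8072]
[-0.11  0.03  3.92]
```

View pics/s2.png

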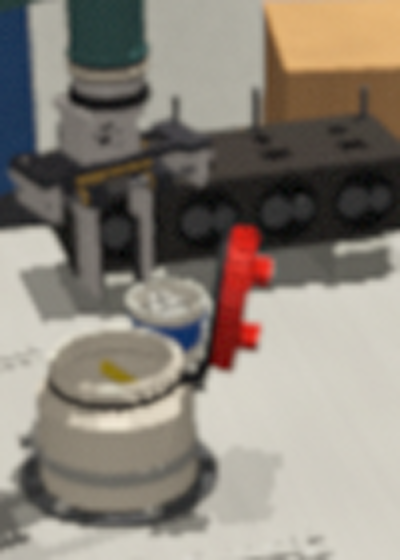

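The gripper is over the mouth, with its fingertips near (95,300) and (148,275). The bar is visible between them at about (117,372), and the body ends left of the lid. I'll descend in steps.

Call:
servo_tool([
  [-0.1,0,2,0],
  [-0.1,0,4,0],
  [-0.1,0,6,0],
  [-0.1,0,7,0],
  [-0.1,0,8,0],
  [-0.1,0,8,0],
])

```text
time: 2.25
tool_pos: [0.4446, 0.1831, 0.1391]
ee_rot: [-3.141, -0.0, 1.929]
wrist_force: [-0.8, -0.1, -0.0]
width: 0.0446
finger_force: 0.0
```

Call:
servo_tool([
  [0,0,0.8,0],
  [0,0,1.6,0],
  [0,0,2.4,0],
  [0,0,3.2,0],
  [0,0,3.2,0],
])

```text
time: 2.88
tool_pos: [0.4445, 0.1825, 0.1064]
ee_rot: [-3.14, -0.0, 1.928]
wrist_force: [0.2, -0.7, 0.4]
width: 0.0446
finger_force: 0.0
```

No contact, so I'll close on the bar.

Call:
servo_tool([
  [0,0,0,0],
  [0,0,0,0],
  [0,0,0,0],
  [0,0,0,0],
], claw=255)

```text
time: 3.38
tool_pos: [0.445, 0.1828, 0.1077]
ee_rot: [-3.141, -0.0, 1.928]
wrist_force: [0.0, -0.2, 1.9]
width: 0.0118
finger_force: 29.8
```

Call:
servo_tool([
  [0,0,-0.5,0],
  [0,0,-1.5,0],
  [0,0,-3,0],
  [0,0,-4.5,0],
  [0,0,-6,0],
  [0,0,-6,0],
])

```text
time: 4.12
tool_pos: [0.4463, 0.1831, 0.1698]
ee_rot: [3.137, 0.0, 1.928]
wrist_force: [0.3, -0.5, -3.7]
width: 0.0119
finger_force: 29.8
```

The basket is held, with about 3.7 N of weight on the wrist. I'll lift it clear, move sideways away from the lid, then carry it over to the rack.

Call:
servo_tool([
  [0,0,-2,0],
  [0,0,-5,0],
  [0,0,-8,0],
  [-0.5,-0.4,-9.2,0],
  [-2,-1.8,-9.2,0],
  [-4.5,-4,-9.2,0],
  [-7,-6,-9.2,0],
  [-9.1,-7.9,-9.2,0],
])

```text
time: 5.12
tool_pos: [0.401, 0.0678, 0.2573]
ee_rot: [-3.138, -0.0, 1.927]
wrist_force: [0.1, 0.4, -2.8]
width: 0.0117
finger_force: 29.8
```

Call:
servo_tool([
  [-2,0,0,-3],
  [-5,0.2,0,-8],
  [-9,0.4,0,-14],
  [-13,0.6,0,-20],
  [-17,0.8,0,-27],
  [-21,1,0,-34],
  [-24.5,1.2,0,-39],
  [-26.5,1.3,0,-41.5],
])

```text
time: 6.12
tool_pos: [0.5062, -0.1761, 0.2568]
ee_rot: [-3.141, -0.005, 2.652]
wrist_force: [-0.0, 0.9, -4.5]
width: 0.0116
finger_force: 29.9
```

Call:
servo_tool([
  [0,0,0.5,0],
  [0,0,1.5,0],
  [0,0,3,0],
  [0,0,4.5,0],
  [0,0,5.5,0],
  [0,0,6,0],
  [0,0,6,0],
])

```text
time: 7.0
tool_pos: [0.5078, -0.1737, 0.1992]
ee_rot: [3.142, -0.001, 2.653]
wrist_force: [-0.0, -0.1, -3.8]
width: 0.0115
finger_force: 30.0
```

```bash
python3 - <<'E'
from h import *
np.set_printoptions(precision=4,suppress=True)
o=get_obs();print(o['time'],o['tool_pos'],np.degrees(o['ee_rot']),o['width'],o['joint_positions'],o['wrist_force'],o['wrist_torque'])
print(tool(np.array([.509,-.173,.176])-o['tool_pos']))
snap('side','s3.png',(220,120,320,240),5)
E
```

```text
7.0 [ 0.5078 -0.1737  0.1992] [179.9966  -0.0291 151.9835] 0.011513698268615001 [-0.4353  0.0627  1.437   0.0001  1.6424 -1.5171] [-0.0041 -0.1064 -3.8141] [ 0.0365  0.0203 -0.0197]
[-0.08  0.12  2.32]
```

View pics/s3.png

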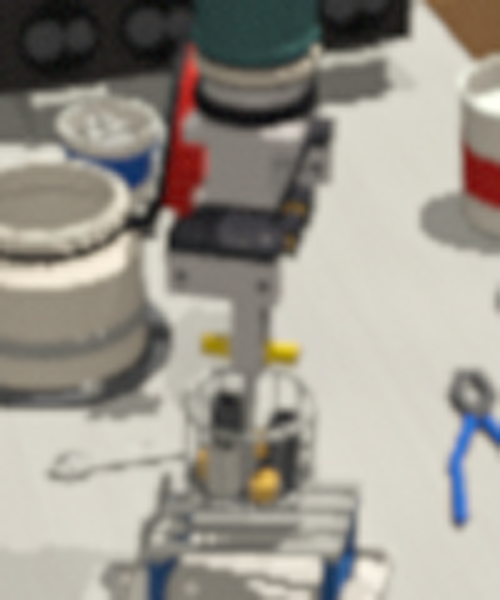

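The basket hangs upright over the slats. The bar runs from about (203,345) to (298,350), and the fingers are near its middle. I'll lower until the uphill edge touches.

Call:
servo_tool([
  [-0.1,0.1,0.5,0],
  [-0.1,0.1,1,0],
  [-0.1,0.1,1.5,0],
  [-0.1,0.1,1.8,0],
  [-0.1,0.1,2.0,0],
  [-0.1,0.1,2.1,0],
  [-0.1,0.1,2.2,0],
  [-0.1,0.1,2.2,0],
])

```text
time: 8.05
tool_pos: [0.5092, -0.1734, 0.1775]
ee_rot: [3.141, 0.0, 2.652]
wrist_force: [0.7, -0.5, -4.9]
width: 0.0118
finger_force: 30.0
```

Call:
servo_tool([
  [0,0,0.1,0],
  [0,0,0.2,0],
  [0,0,0.3,0],
  [0,0,0.3,0],
])

```text
time: 8.55
tool_pos: [0.5091, -0.1734, 0.1743]
ee_rot: [3.141, -0.0, 2.652]
wrist_force: [-0.4, 0.1, -4.1]
width: 0.0118
finger_force: 30.0
```

Call:
servo_tool([
  [0,0,0.1,0],
  [0,0,0.1,0],
])

```text
time: 8.8
tool_pos: [0.5091, -0.1734, 0.1733]
ee_rot: [3.141, -0.0, 2.652]
wrist_force: [0.3, 0.0, -4.1]
width: 0.0116
finger_force: 30.0
```

Call:
servo_tool([
  [0,0,0.1,0],
  [0,0,0.1,0],
])

```text
time: 9.05
tool_pos: [0.5093, -0.1735, 0.1728]
ee_rot: [3.141, 0.0, 2.652]
wrist_force: [-1.1, -0.4, -2.8]
width: 0.0118
finger_force: 30.0
```

Call:
servo_tool([
  [0,0,0.1,0],
  [0,0,0.1,0],
])

```text
time: 9.3
tool_pos: [0.5093, -0.1734, 0.1726]
ee_rot: [3.141, 0.001, 2.653]
wrist_force: [-3.1, 1.1, 2.3]
width: 0.0113
finger_force: 30.0
```

The uphill edge touched at z = 0.173, where it was predicted. I'll roll the basket flat about that edge by moving downhill and down.

Call:
servo_tool([
  [0.2,0,0,0],
  [0.4,0,0.1,0],
  [0.6,0,0.2,0],
  [0.8,0,0.3,0],
  [0.8,0,0.3,0],
])

```text
time: 9.93
tool_pos: [0.502, -0.1696, 0.1687]
ee_rot: [3.142, 0.0, 2.652]
wrist_force: [0.3, 0.9, 2.7]
width: 0.0117
finger_force: 30.0
```

Call:
servo_tool([
  [0.2,0,0.1,0],
  [0.4,0,0.2,0],
  [0.4,0,0.2,0],
])

```text
time: 10.3
tool_pos: [0.4983, -0.1677, 0.1664]
ee_rot: [-3.142, -0.001, 2.652]
wrist_force: [-0.4, 1.1, 4.0]
width: 0.0118
finger_force: 30.0
```

```bash
python3 - <<'E'
from h import *
np.set_printoptions(precision=4,suppress=True)
o=get_obs();print(o['time'],o['tool_pos'],o['wrist_force'],o['wrist_torque'],o['width'])
snap('side','s4.png',(220,120,320,240),5)
E
```

```text
10.3 [ 0.4983 -0.1677  0.1664] [-0.4414  1.1498  3.9886] [-0.0218  0.0194  0.0076] 0.011849247746299866
```

View pics/s4.png

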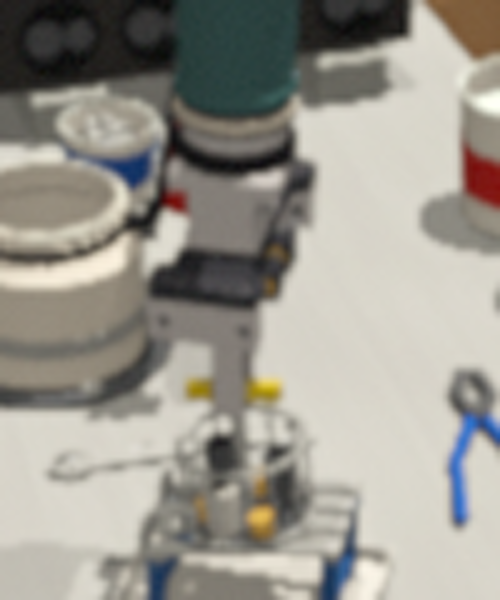

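The basket seems only partly tilted. I'll measure the slope of the yellow bar numerically.

```bash
cat >> h.py <<'E'
def bar(name,roi):
    im=snapshot(name);x0,y0,x1,y1=roi
    hsv=cv2.cvtColor(im,cv2.COLOR_BGR2HSV)
    m=cv2.inRange(hsv,(24,150,90),(35,255,255));k=np.zeros_like(m);k[y0:y1,x0:x1]=m[y0:y1,x0:x1]
    n,l,s,c=cv2.connectedComponentsWithStats(k)
    p=np.argwhere(k)[:,::-1].astype(float)
    v=cv2.fitLine(p.astype(np.float32),cv2.DIST_HUBER,0,.01,.01).ravel()
    return len(p),p.min(0),p.max(0),p.mean(0),np.degrees(np.arctan(v[1]/v[0])),v
E
python3 - <<'E'
from h import *
np.set_printoptions(precision=4,suppress=True)
o=get_obs()
print(bar('side',(245,185,290,205)))
print(bar('top',(230,180,320,260)))
for t in(0,5,10):
    ax=Ro.from_euler('ZY',[-28,-t],degrees=True).apply([.032,0,0])
    c=o['tool_pos']+[0,0,.003]
    q=proj('side',[c-ax,c+ax]);d=q[1]-q[0];print(t,q,np.degrees(np.arctan(d[1]/d[0])))
    q=proj('top',[c-ax,c+ax]);print(q)
E
```

```text
(23, array([258., 196.]), array([275., 199.]), array([267.8261, 197.5652]), np.float32(0.8873971), array([  0.9999,   0.0155, 265.8   , 197.8   ], dtype=float32))
(12, array([289., 203.]), array([293., 208.]), array([291.0833, 205.8333]), np.float32(-57.665794), array([  0.5349,  -0.8449, 291.1   , 205.9   ], dtype=float32))
0 [[256.7674 196.3772]
 [276.3134 199.0011]] 7.64581822894923
[[289.9042 208.9989]
 [298.3509 191.8862]]
5 [[256.8091 197.1122]
 [276.2913 198.2604]] 3.3727591153022134
[[289.8538 209.1316]
 [298.4151 191.7254]]
10 [[256.9239 197.8501]
 [276.194  197.5138]] -0.9999876654678308
[[289.8362 209.1975]
 [298.4471 191.63  ]]
```

The bar's tilt reads about 7.5°, which matches a roll without slip. I'll finish the roll.

Call:
servo_tool([
  [0.2,0,0.1,0],
  [0.4,0,0.2,0],
  [0.4,0,0.2,0],
])

```text
time: 10.82
tool_pos: [0.4949, -0.1659, 0.1642]
ee_rot: [-3.142, -0.0, 2.652]
wrist_force: [-1.0, -0.5, 2.1]
width: 0.0117
finger_force: 30.0
```

Call:
servo_tool([
  [0.05,0,0.1,0],
  [0.05,0,0.1,0],
])

```text
time: 11.08
tool_pos: [0.4947, -0.1659, 0.1641]
ee_rot: [-3.141, 0.001, 2.652]
wrist_force: [-1.2, -0.6, 5.1]
width: 0.0117
finger_force: 30.0
```

```bash
python3 - <<'E'
from h import *
np.set_printoptions(precision=4,suppress=True)
o=get_obs();print(o['time'],o['tool_pos'],o['wrist_force'],o['wrist_torque'],o['width'])
print(bar('side',(245,185,290,205)))
n=Ro.from_euler('ZY',[-28,-10],degrees=True).apply([0,0,1])
print('goal grip',np.array([.5099,-.1732,.07])+.097*n)
E
```

```text
11.075 [ 0.4947 -0.1659  0.1641] [-1.1888 -0.5687  5.0757] [-0.1972  0.0684  0.0324] 0.011722990465863885
(27, array([257., 197.]), array([273., 199.]), array([265.4444, 198.    ]), np.float32(0.0), array([  1.,   0., 266., 198.], dtype=float32))
goal grip [ 0.495  -0.1653  0.1655]
```

It is flat against the slats: force rises without motion, and the grip is within 1-2 mm of its target. Releasing.

Call:
servo_tool([
  [0,0,-0.05,0],
  [0,0,-0.05,0],
  [0,0,-0.05,0],
], claw=205)

```text
time: 11.5
tool_pos: [0.4944, -0.1654, 0.1632]
ee_rot: [3.141, -0.001, 2.652]
wrist_force: [0.0, 0.5, 0.2]
width: 0.0188
finger_force: 0.0
```

Call:
servo_tool([
  [0,0,0,0],
  [0,0,0,0],
  [0,0,-1,0],
  [0,0,-3,0],
  [0,0,-6,0],
  [0,0,-10,0],
  [0,0,-10,0],
], claw=140)

```text
time: 12.38
tool_pos: [0.4963, -0.1664, 0.269]
ee_rot: [3.141, 0.009, 2.652]
wrist_force: [0.6, -0.4, 0.2]
width: 0.0424
finger_force: 0.0
```

```bash
python3 - <<'E'
from h import *
np.set_printoptions(precision=4,suppress=True)
o=get_obs();print(o['time'],o['tool_pos'],o['wrist_force'],o['width'],o['joint_positions'])
print(bar('side',(245,185,290,205)))
for g in(.097,.104):
  n=Ro.from_euler('ZY',[-28,-10],degrees=True)
  print(proj('side',np.array([.5099,-.1732,.07])+n.apply([[-.032,0,g],[0,0,g],[.032,0,g]])))
a=snapshot('side')[120:240,220:320];b=snapshot('top')[165:265,160:320]
a=cv2.resize(a,None,fx=4,fy=4,interpolation=2);b=cv2.resize(b,None,fx=2.4,fy=2.4,interpolation=2)
c=np.zeros((480,800,3),np.uint8);c[:,:400]=a;c[:240,400:784]=b;cv2.imwrite('pics/c5.png',c)
E
```

```text
12.375 [ 0.4963 -0.1664  0.269 ] [ 0.637  -0.4126  0.1736] 0.04235123387123622 [-0.432   0.0165  1.3475  0.0001  1.7683 -1.5136]
(52, array([257., 197.]), array([273., 200.]), array([265.0192, 198.0385]), np.float32(-0.18882823), array([  1.    ,  -0.0033, 264.9576, 198.0159], dtype=float32))
[[255.7677 198.6037]
 [265.3088 198.4419]
 [274.9768 198.2781]]
[[255.3862 196.7568]
 [264.9475 196.5824]
 [274.6363 196.4058]]
```

View pics/c5.png

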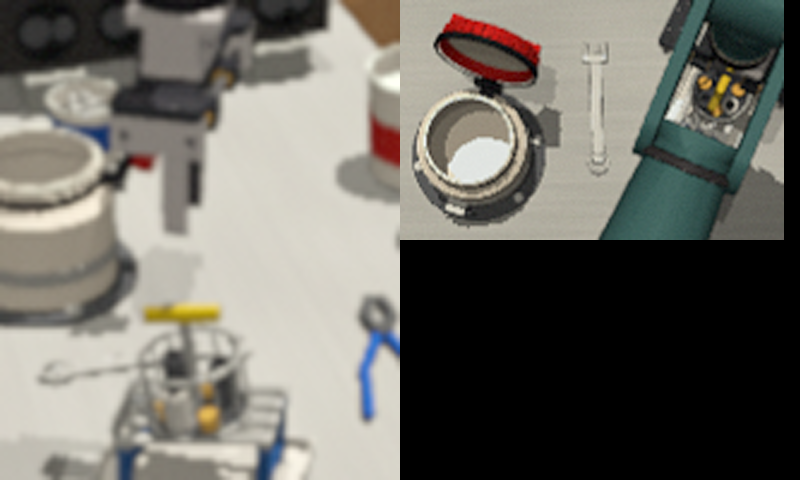

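The basket sits flat on the slats at its predicted place: bar mean at (265.0,198.0), predicted (265.3,198.4). The lid is still open. Next I'll close the fingers and move behind the lid.

Call:
servo_tool([
  [0.3,2,0,-1],
  [0.9,6,0,-2],
  [1.6,10.5,0,-4],
  [2.4,15,0,-5],
  [3.2,20,0,-7],
  [3.9,24.5,0,-8],
  [4.5,28.5,0,-9],
  [4.8,30.6,0,-9],
], claw=255)

```text
time: 13.52
tool_pos: [0.5956, 0.1287, 0.2616]
ee_rot: [-3.14, -0.004, 2.811]
wrist_force: [-0.1, -0.6, -0.9]
width: 0.0006
finger_force: 0.0
```

Call:
servo_tool([
  [0,0,1.5,0],
  [0,0,3,0],
  [0,0,4.5,0],
  [0,0,5.5,0],
  [0,0,5.5,0],
])

```text
time: 14.15
tool_pos: [0.5954, 0.1263, 0.2077]
ee_rot: [-3.141, -0.002, 2.809]
wrist_force: [0.9, 0.3, 0.4]
width: 0.0005
finger_force: 0.0
```

```bash
python3 - <<'E'
from h import *
np.set_printoptions(precision=4,suppress=True)
o=get_obs();print(o['time'],o['tool_pos'],np.degrees(o['ee_rot']),o['wrist_force'],o['width'])
u=np.array([.9455,-.3256,0]);H=np.array([.517,.154,0]);p=o['tool_pos'].copy()
print('u,lat',(p-H)@u,(p-H)@[.3256,.9455,0])
for a in(97,90,75,60,45,30,15,0):
    r=np.radians(a);q=H+u*(-.084*np.cos(r)+.032*np.sin(r)+.008);q[2]=.118+.084*np.sin(r)+.032*np.cos(r)+.014
    print(a,tool(q-p))
snap('side','s6.png',(210,90,310,200),5)
E
```

```text
14.15 [0.5954 0.1263 0.2077] [-179.9456   -0.1141  160.9246] [0.8655 0.3453 0.3761] 0.0004677300822280728
u,lat 0.08314084000636171 -0.0006389547466092922
97 [ 3.32  0.06 -0.37]
90 [ 4.32  0.06 -0.82]
75 [ 6.6   0.05 -1.36]
60 [ 8.95  0.05 -1.29]
45 [11.19  0.05 -0.61]
30 [13.19  0.05  0.62]
15 [14.8   0.05  2.33]
0 [15.91  0.05  4.4 ]
```

View pics/s6.png

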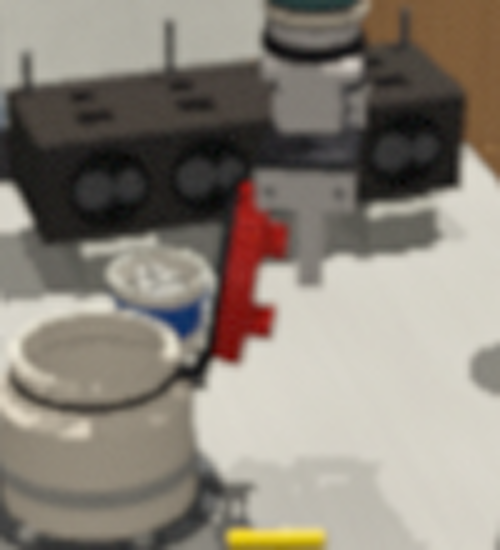

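The closed fingers, tip at about (312,280), stand behind the lid's middle, level with the upper lug at (270,240). I'll push the lid over along its arc.

Call:
servo_tool([
  [1,0,-0.3,0],
  [2,0,-0.6,0],
  [3,0,-0.8,0],
  [4.3,0,-1,0],
  [5.5,0,-1.2,0],
  [6.6,0,-1.4,0],
])

```text
time: 14.95
tool_pos: [0.5335, 0.1487, 0.2244]
ee_rot: [3.14, 0.003, 2.81]
wrist_force: [3.4, -1.1, 3.8]
width: 0.0009
finger_force: 2.3
```

Call:
servo_tool([
  [1.2,0,0,0],
  [2.4,0,0.1,0],
  [3.5,0,0.4,0],
  [4.6,0,0.8,0],
  [5.6,0,1.3,0],
  [6.6,0,2,0],
])

```text
time: 15.7
tool_pos: [0.4699, 0.1704, 0.2023]
ee_rot: [-3.141, -0.002, 2.81]
wrist_force: [0.3, -0.7, 3.4]
width: 0.0006
finger_force: 1.5
```

Call:
servo_tool([
  [0.9,0,0.8,0],
  [1.6,0,1.7,0],
  [2.2,0,2.7,0],
  [2.7,0,3.5,0],
  [2.7,0,3.8,0],
  [2.7,0,3.8,0],
])

```text
time: 16.45
tool_pos: [0.4458, 0.1788, 0.1643]
ee_rot: [-3.141, -0.0, 2.81]
wrist_force: [-0.5, -0.7, -0.2]
width: 0.0004
finger_force: 0.0
```

Call:
servo_tool([
  [0,0,0.2,0],
  [0,0,0.3,0],
  [0,0,0.3,0],
])

```text
time: 16.82
tool_pos: [0.4462, 0.1789, 0.1632]
ee_rot: [3.141, 0.001, 2.809]
wrist_force: [-2.4, 0.1, 4.6]
width: 0.0004
finger_force: 2.4
```

Call:
servo_tool([
  [0,0,0.2,0],
  [0,0,0.3,0],
  [0,0,0.3,0],
])

```text
time: 17.2
tool_pos: [0.4461, 0.1792, 0.1622]
ee_rot: [3.14, 0.002, 2.81]
wrist_force: [-5.2, -0.7, 12.5]
width: 0.0002
finger_force: 6.5
```

Call:
servo_tool([
  [0,0,-1,0],
  [0,0,-4,0],
  [3,-4,-6,0],
  [7,-9,-6,0],
  [10,-14,-6,0],
  [10,-14,-6,0],
], claw=0)

```text
time: 17.95
tool_pos: [0.304, 0.0778, 0.2193]
ee_rot: [3.141, 0.003, 2.806]
wrist_force: [0.8, -0.1, 0.3]
width: 0.0569
finger_force: 0.0
```

```bash
python3 - <<'E'
from h import *
np.set_printoptions(precision=4,suppress=True)
o=get_obs();print(o['time'],o['tool_pos'],np.degrees(o['ee_rot']),o['wrist_force'],o['width'])
a=snapshot('side')[115:215,200:280];b=snapshot('top')[180:260,160:240]
a=cv2.resize(a,(400,500),interpolation=2);b=cv2.resize(b,(400,400),interpolation=2)
c=np.zeros((500,800,3),np.uint8);c[:,:400]=a;c[:400,400:]=b;cv2.imwrite('pics/c7.png',c)
E
```

```text
17.95 [0.304  0.0778 0.2193] [179.9462   0.1812 160.7814] [ 0.8025 -0.142   0.3484] 0.05687066122355886
```

View pics/c7.png

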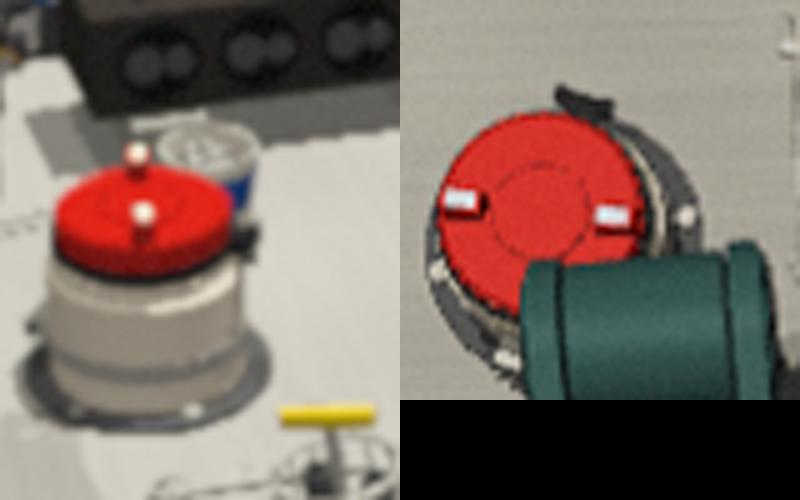

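The lid lies flat on the neck. The lugs' white marks in the top crop are at (63,200) and (213,215). I'll compute the lid's centre and the lug line.

```bash
python3 - <<'E'
from h import *
np.set_printoptions(precision=4,suppress=True)
f=lambda u,v:((u+.5)/5-.5+160,(v+.5)/5-.5+180)
a,b=atz('top',f(63,200),.167),atz('top',f(213,215),.167)
print(a,b,(a+b)/2,np.linalg.norm(a-b),np.degrees(np.arctan2(*(a-b)[1::-1])))
g=lambda u,v:((u+.5)/5-.5+200,(v+.5)/5-.5+115)
a2,b2=atz('side',g(137,153),.167),atz('side',g(144,212),.167)
print(a2,b2,(a2+b2)/2,np.linalg.norm(a2-b2),np.degrees(np.arctan2(*(a2-b2)[1::-1])))
o=get_obs();print(o['tool_pos'],np.degrees(o['ee_rot']),o['joint_positions'],tool(np.array([.438,.181,.22])-o['tool_pos']))
print('face centre top',atz('top',f(141,211),.150))
E
```

```text
[0.4442 0.2312 0.167 ] [0.4321 0.1333 0.167 ] [0.4381 0.1822 0.167 ] 0.09864500796970888 83.0051498424531
[0.4449 0.2368 0.167 ] [0.4321 0.1386 0.167 ] [0.4385 0.1877 0.167 ] 0.0989904516097371 82.5814872044214
[0.306  0.079  0.2192] [179.9321   0.1033 160.912 ] [ 0.0723 -0.4608  1.8307  0.0004  1.7696 -1.1653] [-9.14 13.95 -0.05]
face centre top [0.4387 0.1823 0.15  ]
```

The lug line is at 83°, so the cap is at about 1.78 rad. The lid's axis is at (0.438,0.183). I'll centre the open gripper over it with the finger line at about 123°, on the anticlockwise side of the lugs, and descend.

Call:
servo_tool([
  [-1.5,2.4,0,-8],
  [-3,4.8,0,-16],
  [-5,7.5,0,-25],
  [-6.5,10,0,-34],
  [-8,12.5,0,-43],
  [-9.1,14.1,0,-52],
  [-9.1,14.1,0,-52],
  [-9.1,14.1,0,-52],
], claw=0)

```text
time: 19.05
tool_pos: [0.4375, 0.183, 0.2182]
ee_rot: [3.141, -0.002, -2.568]
wrist_force: [-0.8, -0.5, -0.2]
width: 0.094
finger_force: 0.0
```

```bash
python3 - <<'E'
from h import *
np.set_printoptions(precision=4,suppress=True)
o=get_obs();print(o['time'],o['tool_pos'],np.degrees(o['ee_rot']),o['joint_positions'],o['width'],tool(np.array([.438,.183,.167])-o['tool_pos']))
E
```

```text
19.05 [0.4375 0.183  0.2182] [ 179.9703   -0.0981 -147.1125] [ 0.2766 -0.081   1.5419 -0.      1.6825 -1.8682] 0.09399677948394486 [-0.05 -0.03  5.12]
```

Call:
servo_tool([
  [0,0,1.5,0],
  [0,0,3,0],
  [0,0,4,0],
  [0,0,4.6,0],
  [0,0,5,0],
  [0,0,5,0],
])

```text
time: 19.8
tool_pos: [0.4375, 0.1827, 0.1689]
ee_rot: [3.142, -0.0, -2.566]
wrist_force: [-0.3, -0.3, 0.3]
width: 0.0938
finger_force: 0.0
```

Call:
servo_tool([
  [0,0,0,6],
  [0,0,0,12],
  [0,0,0,18],
  [0,0,0,24],
  [0,0,0,30],
  [0,0,0,36],
  [0,0,0,42],
  [0,0,0,48],
])

```text
time: 20.8
tool_pos: [0.4381, 0.1831, 0.1691]
ee_rot: [3.14, 0.001, 2.877]
wrist_force: [0.8, 1.2, -2.8]
width: 0.094
finger_force: 2.3
```

```bash
python3 - <<'E'
from h import *
np.set_printoptions(precision=4,suppress=True)
o=get_obs();print(o['time'],o['tool_pos'],np.degrees(o['ee_rot']),o['wrist_force'],o['wrist_torque'],o['width'])
E
```

```text
20.8 [0.4381 0.1831 0.1691] [179.9295   0.0655 164.8227] [ 0.8356  1.2143 -2.8414] [ 0.1476 -0.2324  0.1937] 0.09396946542689782
```

The torque is about 0.2 N m, so the cap is turning. I'll continue.

Call:
servo_tool([
  [0,0,0,7],
  [0,0,0.1,14],
  [0,0,0.1,21],
  [0,0,0.1,28],
  [0,0,0.1,35],
  [0,0,0.2,42],
  [0,0,0.2,49],
  [0,0,0.2,56],
])

```text
time: 21.8
tool_pos: [0.438, 0.1832, 0.1673]
ee_rot: [3.14, -0.001, 1.899]
wrist_force: [1.2, 0.4, -1.4]
width: 0.0943
finger_force: 2.5
```

Call:
servo_tool([
  [0,0,0,3],
  [0,0,0,6],
  [0,0,0,9],
  [0,0,0,12],
  [0,0,0,12],
])

```text
time: 22.42
tool_pos: [0.4378, 0.183, 0.1671]
ee_rot: [3.141, -0.0, 1.693]
wrist_force: [0.7, 1.0, -2.1]
width: 0.0941
finger_force: 1.0
```

```bash
python3 - <<'E'
from h import *
np.set_printoptions(precision=4,suppress=True)
o=get_obs();print(o['time'],o['tool_pos'],np.degrees(o['ee_rot']),o['wrist_force'],o['wrist_torque'],o['width'])
E
```

```text
22.425 [0.4378 0.183  0.1671] [179.955   -0.0273  97.0289] [ 0.72    1.0353 -2.0891] [ 0.1651 -0.036   0.1629] 0.09407056861246293
```

Call:
servo_tool([
  [0,0,0,2],
  [0,0,0,4],
  [0,0,0,6],
  [0,0,0,6],
])

```text
time: 22.92
tool_pos: [0.4378, 0.1831, 0.167]
ee_rot: [3.141, -0.001, 1.588]
wrist_force: [2.4, 2.7, -3.4]
width: 0.0936
finger_force: 4.6
```

```bash
python3 -c "
from h import *
o=get_obs();print(np.degrees(o['ee_rot'][2]),o['wrist_force'],o['wrist_torque'])"
```

```text
90.99583389447525 [ 2.35883549  2.68466119 -3.43770859] [ 0.48766409 -0.3511824   0.42398104]
```

Call:
servo_tool([
  [0,0,0,2],
  [0,0,0,4],
  [0,0,0,4],
])

```text
time: 23.3
tool_pos: [0.4386, 0.1854, 0.1671]
ee_rot: [3.138, -0.005, 1.525]
wrist_force: [5.2, 7.6, -4.3]
width: 0.0941
finger_force: 26.5
```

```bash
python3 -c "
from h import *
o=get_obs();print(np.degrees(o['ee_rot'][2]),o['wrist_force'],o['wrist_torque'])"
```

```text
87.3974652378251 [ 5.22229566  7.5678132  -4.30466966] [ 1.43312291 -0.96381141  2.64409759]
```

Call:
servo_tool([
  [0,0,0,2],
  [0,0,0,3],
  [0,0,0,3],
])

```text
time: 23.68
tool_pos: [0.4394, 0.1873, 0.1672]
ee_rot: [3.137, -0.009, 1.479]
wrist_force: [10.3, 11.8, -6.6]
width: 0.094
finger_force: 44.1
```

```bash
python3 -c "
from h import *
o=get_obs();print(np.degrees(o['ee_rot'][2]),o['wrist_force'],o['wrist_torque'])"
```

```text
84.76366468621252 [10.29885233 11.82534808 -6.57628982] [ 2.12018073 -1.41700402  4.39732351]
```

The torque jumped to 2.6 and then 4.4 N m, so the cap is at its hard stop. I'll back off, rise, and clear the scene.

Call:
servo_tool([
  [0,0,0,-4],
  [0,0,0,-9],
  [0,0,0,-14],
  [0,0,0,-18],
  [0,0,-2,-18],
  [0,0,-5,-18],
  [0,0,-9,-18],
  [0,0,-9,-18],
])

```text
time: 24.68
tool_pos: [0.4387, 0.1825, 0.2612]
ee_rot: [3.135, 0.001, 1.778]
wrist_force: [0.7, 0.2, -0.9]
width: 0.0939
finger_force: 0.0
```

Call:
servo_tool([
  [2,-2,0,0],
  [6,-4,0,0],
  [10,-6,0,0],
  [14,-8,0,0],
  [17,-9,0,0],
  [17,-9,0,0],
])

```text
time: 25.42
tool_pos: [0.3128, 0.3306, 0.2557]
ee_rot: [-3.139, 0.002, 1.782]
wrist_force: [-0.3, 0.2, 0.3]
width: 0.0941
finger_force: 0.0
```

```bash
python3 - <<'E'
from h import *
np.set_printoptions(precision=4,suppress=True)
o=get_obs();print(o['time'],o['tool_pos'],o['wrist_force'])
im=snapshot('top')
b=cv2.resize(im[165:265,160:320],(800,500),interpolation=2)
cv2.imwrite('pics/c8.png',b)
print(bar('side',(245,185,290,205)))
E
```

```text
25.425 [0.3128 0.3306 0.2557] [-0.3203  0.1656  0.2579]
(51, array([257., 197.]), array([273., 199.]), array([265., 198.]), np.float32(0.0012654965), array([  1.,   0., 265., 198.], dtype=float32))
```

View pics/c8.png

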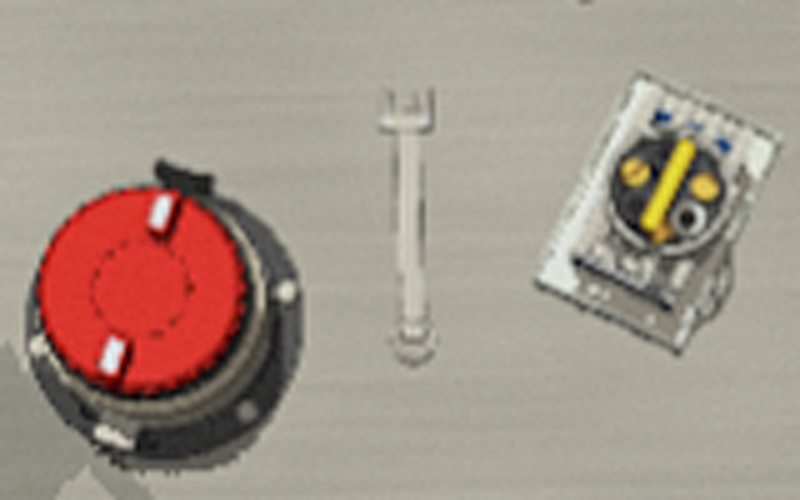

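The cap's lugs, at (161,213) and (114,356), now line up with the hinge, and the lid is flat. The basket sits on the slats with its bar centre at about (670,187). I'll do one number check of its centring and hand in.

```bash
python3 - <<'E'
from h import *
n=Ro.from_euler('ZY',[-28,-10],degrees=True).apply([0,0,1])
g=np.array([.5099,-.1732,.07])+.104*n
e=atz('top',T(670,184),g[2])-g
print(e)
if np.linalg.norm(e)<.007: print(close_job())
E
```

```text
[ 4.39949807e-04 -7.56944469e-04  5.55111512e-17]
the job is handed in; nothing more can be done
None
```

The job is handed in at about 25 s: the basket sits flat on the drip rack, centred to about 1 mm by camera, and the red lid is shut and screwed clockwise to its stop.

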